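# Clamp a filter and spacer in the barrel with the wing nut

### The job

Load the slotted barrel of the clamp stand: lay the round glass filter flat on the barrel's floor, then the metal spacer ring on top of it. Then swing the clamp arm over the barrel until it rests against its stop, and tighten its wing nut clockwise until it is fully home, so that the pad clamps the spacer. Leave the loose amber bottle, the beaker and the vial standing where they are.

Things in the scene. Friction and masses are not known exactly. Their poses are not given: they have to be found in the camera images.
- filter_mid (a point): centre of the round filter: a flat black disc, 42 mm diameter, 9 mm thick, glass in its middle, 30 g, lying flat on the bench; its z axis is the disc's axis
- spacer_mid (a point): centre of the spacer: a plain metal ring, 42 mm outside and 26 mm inside diameter, 19 mm tall, 50 g, standing flat on the bench; its z axis is the ring's axis
- stand: the fixed clamp stand; origin at the middle of the barrel, on the bench; base plate 100 x 200 x 12 mm. Its axes: x across the closed arm, y along it to the pivot column, z up. The arm's stop is a post on the -x side of the closed arm's far end, reaching 78 mm above the bench
- seat (a point): centre of the barrel's inner floor, 20 mm above the bench, axes of the stand. Barrel: 48 mm inside, open top, flared to 56 mm at its rim, 27 mm above this floor, 66 mm outside there. Two slots, 31 mm wide, open from the rim to 8 mm below the floor, face the stand's +x and -x, so fingers can go down them either side of a part; the floor itself is 38 mm across
- pivot (a point): on the arm's upright hinge axis, 78 mm from the barrel's axis towards the stand's +y, 67 mm above the bench (middle of the arm's thickness). A fixed steel column stands on this axis, 12 mm thick with a 17 mm cap, its top 198 mm above the bench: the wide body of a gripper cannot pass through it while turning the wing nut
- gate (a joint): swing of the clamp arm about the pivot, rad, 0 to 1.95: 0 = closed, over the barrel and against its stop; grows as it opens, anticlockwise from above, to the stand's +x side. Stiff (0.5 N m), it stays where left. The arm is a flat bar 24 mm wide, 62 to 72 mm above the bench, 164 mm from the pivot to its end
- gate_pin (a point): middle of the upright round pin by which the arm is swung: 10 mm thick, standing 34 mm above the arm's top near its end, 138 mm from the pivot; this point is 19 mm above the arm's top, 15 mm under the pin's top. Its axes are the arm's: y points along the arm to the pivot
- wing_nut (a joint): turn of the wing nut, rad: grows as it is turned clockwise seen from above (tightened), from 0 to a firm stop at 3.1 = fully home. It lowers the nut and the pad 2.25 mm per rad; a friction of 0.05 N m holds it where it is left. The pad meets the seated spacer at about 2.2 rad
- nut_grip (a point): on the wing nut's axis, moves down with it; over the barrel's axis when the arm is closed. The two wings form a straight bar along this point's x: 44 mm long, flat ends, 10 mm thick (y), from 21 mm below to 13 mm above this point; under it a round hub, 18 mm across, from 27 to 19 mm below this point. Can be gripped across its thickness or end to end
- pad: round rubber pad, 34 mm diameter, under the wing nut, on a stiff spring (3 N per mm); its origin is the centre of its under side; it clears the seated spacer while the nut is slack
- amber_mid (a point): middle of the loose amber bottle, 52 mm diameter, 104 mm tall (bystander)
- beaker_mid (a point): middle of the loose glass beaker, 71 mm diameter, 88 mm tall (bystander)
- vial_mid (a point): middle of the loose white-capped vial, 15 mm diameter, 31 mm tall (bystander)

How it is judged (in metres and radians):
On the way, in this order (a step that is already met when the one before it is completed fails the run):
1. the filter lies on the barrel's floor (horizontal distance between filter_mid and seat below 0.0045 m and z of filter_mid in the frame of seat below 0.007 m and angle between filter_mid's own z axis and vertical below 0.12 rad), for 0.1 s.
2. the spacer rests on the filter in the barrel (horizontal distance between spacer_mid and seat below 0.0045 m and z of spacer_mid in the frame of seat below 0.021 m and angle between spacer_mid's own z axis and vertical below 0.12 rad), for 0.1 s.
3. the arm is closed over the barrel, with the wing nut still slack (value of joint gate below 0.06 rad and value of joint wing_nut below 2.1 rad), for 0.1 s.
At the end, for the whole second after the job is handed in: Filter flat on the barrel's floor and spacer on it (each within 4.5 mm of the axis and about 2 mm of its seated height), arm within 0.06 rad of its stop, wing nut within 0.2 rad of fully home (3.1 rad), pad pressing on the spacer with more than 2 N (horizontal distance between each of filter_mid, spacer_mid and seat below 0.0045 m and z of filter_mid in the frame of seat between 0.002 and 0.007 m and z of spacer_mid in the frame of seat between 0.015 and 0.021 m and value of joint gate below 0.06 rad and value of joint wing_nut above 2.9 rad and contact force between pad and spacer above 2 N); the robot touches nothing.
It fails at once if a loose bystander is moved more than 25 mm (distance of any of amber_mid, beaker_mid, vial_mid from where it was at the start of the episode above 0.025 m).
It also fails if it takes over 72 s, if anything falls off the work surface, if the arm or the gripper's body presses on something with over 40 N, if the wrist force passes 120 N, or if a joint passes its speed limit or range.

### The arm

A 6-joint arm with a two-finger parallel gripper is mounted at the origin on a cart in front of the work surface, level with it; the furniture and walls round the work are solid. World frame = base frame: x ahead of the robot, y to its left, z up, the work surface at z = 0. Lengths are in mm, angles in rad, forces in N, time in s.
With the tool pointing down it reaches from about 375 to 975 mm from the base axis. Payload 3.8 kg.
Tool frame: the origin (TCP) lies at the very end of the fingers, on their centre line; the grasp point (between the pads) lies 19 mm behind it; z points along the fingers, y is the line along which they close (so a half turn about z gives the same grasp; the last joint's range is limited). The gripper opens to 88 mm and grips with 3 to 60 N. Pads are 18 mm wide; open, the fingers measure 123 mm over their backs; the gripper's body (75 mm by 187 mm) begins 45 mm behind the grasp point.
Start: joints at [-1.217, 0.264, 1.604, -0, 1.274, -0.037], TCP at [257.121, -624.105, 238.706] pointing down, gripper open.
Joint ranges: [-2.63, 2.63], [-0.94, 2.18], [0.31, 2.57], [-1.31, 4.45], [0, 2.66], [-2.55, 2.55]. Speed limits (rad/s): [2.57, 2.57, 3.14, 3.14, 3.14, 3.14].

### API

Orientations are given as a rotation vector (axis times angle).
In Python, from rig import bot gives the robot as it stands.
- The arm moves only by the shell command python3 -m crank 'ROWS' [FORCE]. ROWS is JSON, a list of rows, each a list of 7 numbers: the shift along the tool's x, y, z scaled (see below), then the turn, a rotation vector about the tool's x, y, z scaled (see below), then the closure, from 0 (fully open) to 1 (shut). In form: [[x, y, z, wx, wy, wz, hand], ...]. A call has 1 to 8 rows; each row shifts and turns the commanded pose from where the row before left it, along the tool's axes as they then stand; what a row does not reach is not made up. The controller multiplies each number of a shift by 1000 mm and each number of a turn by 2 pi rad. A row lasts 1/12 s, in which the tool goes at most 41.7 mm and 7.16 degrees, less where a joint would pass 70% of its speed; a pose out of reach is approached as far as the arm can. A call with a number of a shift or a turn outside -1 to 1 is refused whole. A call with a gripper value outside its range is refused whole. The fingers move at their own pace and stop on an object; FORCE is the grip in N (left out, the last holds). Time passes only in rows, so rows that do not move let the fingers close. It gives the time, the measured TCP pose, the force, the opening and the grip force at its end, in the units of the state.
- bot.get_state(): the state, without advancing time (a new reading comes with each control period).
- bot.get_image(name): name is "scene" or "top"; returns a dict with "image" (400x640x3 uint8, red, green, blue), "fx", "fy", "cx", "cy" (pixels), "distortion" ([k1, k2, p1, p2, k3] as OpenCV has them; the pictures are not rectified), "R" (3x3) and "t" (3): a world point X has camera coordinates R X + t. Camera axes: x right, y down, z forward; pixel columns grow to the right and rows downward; lengths in mm; the calibration is good to about 2 mm. A picture is of the moment at which its call begins. There is no depth.
- bot.sign_off(): hands the job in; it is judged then, once.
Trained networks look in a picture, given as the dict that the camera call returned (one of the last four; its "shot" number tells which), for a name from the list of things; names that differ only in an ending like _2 or _b are one class to them, and where a whole thing is asked for, a point or a joint stands for the part that bears it (a point fixed in the world has none). Each returns a list of dicts, best first, with "score" (0 to 1); they miss things now and then, are a little off and sometimes report something else, mostly with a low value. They report only what shows in the picture. A call takes as long as a camera call.
- bot.regions_of(picture, label): "region" (400x640 bool, what is visible of it) and "bbox" ([left, top, width, height] in pixels, round what is visible of it).
- bot.landmark_of(picture, label): "centre" ([row, column] in pixels: a listed point, or the origin of a listed thing).
The state is a dict: "time_s": time; "qpos": joint angles; "qd": joint speeds; "effort": joint torques, N m; "position": TCP position; "tcp_rot": TCP orientation; "wrist_force": force on the tool from outside, world axes, zero at the start; "moment": the same for the moment, N m; "finger_gap": finger opening in mm; "gripper_force": force on a finger pad.
Only numpy, scipy, OpenCV 4.12 (cv2) and the standard library are available. Lean on these libraries where they do the work, as an engineer would, in place of code of your own. Each camera call takes 0.05 s, during which the arm holds its last target. There are 200 camera calls.

## Working session

There is one attempt and no reset: what is moved stays moved. The work goes in short steps, Python scripts to look and compute and a shell command to move; the robot and the scene stay as the last step left them, time stands still between calls to the robot, and variables do not carry over. Pictures are saved under pics/ and viewed, at most 10 in all, crops included, and the job is handed in when it is done.

```bash
ls; mkdir -p pics; cat > h.py <<'E'
import numpy as np, cv2
from rig import bot
from scipy.spatial.transform import Rotation as Ro
def und(p,rc):
    K=np.array([[p['fx'],0,p['cx']],[0,p['fy'],p['cy']],[0,0,1.]])
    u=cv2.undistortPoints(np.array([[[rc[1],rc[0]]]],float),K,np.array(p['distortion'],float))[0,0]
    R=np.array(p['R']);t=np.array(p['t'])
    return -R.T@t, R.T@np.array([u[0],u[1],1.])
def atz(p,rc,z):
    o,d=und(p,rc); return o+d*(z-o[2])/d[2]
def tri(obs):
    A=np.zeros((3,3));b=np.zeros(3)
    for p,rc in obs:
        o,d=und(p,rc);d=d/np.linalg.norm(d);M=np.eye(3)-np.outer(d,d);A+=M;b+=M@o
    X=np.linalg.solve(A,b)
    res=[np.linalg.norm((np.eye(3)-np.outer(d/np.linalg.norm(d),d/np.linalg.norm(d)))@(X-o)) for o,d in [und(p,rc) for p,rc in obs]]
    return X,res
def proj(p,X):
    K=np.array([[p['fx'],0,p['cx']],[0,p['fy'],p['cy']],[0,0,1.]])
    return cv2.projectPoints(np.array([X],float),cv2.Rodrigues(np.array(p['R'],float))[0],np.array(p['t'],float),K,np.array(p['distortion'],float))[0][0,0]
E
python3 - <<'E'
from h import *
np.set_printoptions(precision=1,suppress=True)
s=bot.get_image('scene');t=bot.get_image('top')
cv2.imwrite('pics/s0.png',s['image'][:,:,::-1]);cv2.imwrite('pics/t0.png',t['image'][:,:,::-1])
Z=dict(filter_mid=4.5,spacer_mid=9.5,stand=0,seat=20,pivot=67,gate_pin=91,nut_grip=None,pad=None,amber_mid=52,beaker_mid=44,vial_mid=15.5)
for n,z in Z.items():
    o=[]
    for p in(s,t):
        l=bot.landmark_of(p,n)
        for q in l[:2]:
            print(n,'st'[p is t],round(q['score'],2),np.array(q['centre']), atz(p,q['centre'],z) if z is not None else '')
        if l:o.append((p,l[0]['centre']))
    if len(o)==2:print('   tri',*tri(o))
st=bot.get_state();print(st['position'],Ro.from_rotvec(st['tcp_rot']).as_matrix(),st['time_s'],st['finger_gap'])
for p in(s,t):print(-np.array(p['R']).T@p['t'])
E
```

```text
pics
filter_mid s 0.47 [267.2 427.3] [ 456.7 -270.2    4.5]
stand s 0.82 [224.7 329.5] [502.6  35.1   0. ]
seat s 0.82 [222.2 331.3] [491.7  23.8  20. ]
pivot s 0.62 [205.3 305.9] [471.4  96.3  67. ]
gate_pin s 0.58 [174.3 322. ] [615.9 122.5  91. ]
nut_grip s 0.59 [180.2 311.5] 
amber_mid s 0.64 [228.8 471.6] [ 609.3 -340.    52. ]
amber_mid s 0.46 [225.2 329.9] [438.   1.  52.]
beaker_mid s 0.75 [186.2 203.4] [437.6 454.3  44. ]
vial_mid s 0.43 [227.6 334.2] [478.    7.3  15.5]
[ 257.1 -624.1  238.7] [[ 0.9  0.4  0. ]
 [ 0.4 -0.9 -0. ]
 [-0.   0.  -1. ]] 1.2 88.12716180041379
[-353.6 -399.8  705.3]
[-582.3 -294.6 1477.7]
```

View pics/s0.png

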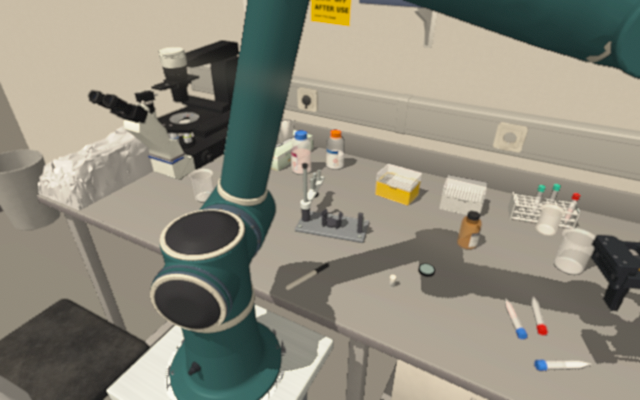

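View pics/t0.png

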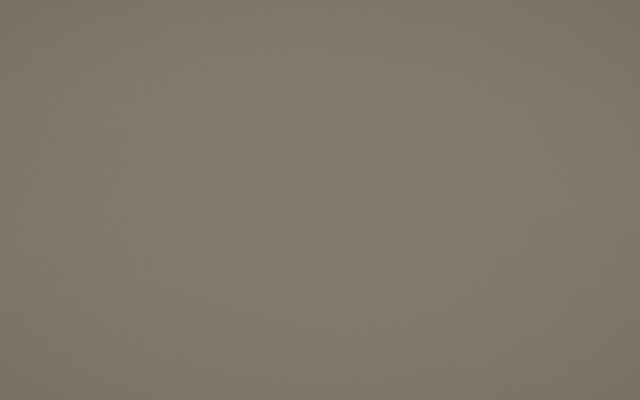

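```bash
python3 - <<'E'
from h import *
np.set_printoptions(precision=2,suppress=True)
s=bot.get_image('scene');t=bot.get_image('top')
print(np.array(t['R']),t['fx'],np.array(s['R']),s['fx'],t['image'].mean((0,1)))
print(atz(t,(200,320),0),atz(s,(200,320),0))
im=s['image'][:,:,::-1]
a=cv2.resize(im[155:250,270:390],(800,600*1),interpolation=cv2.INTER_CUBIC)
b=cv2.resize(im[200:300,370:520],(800,533),interpolation=cv2.INTER_CUBIC)
cv2.imwrite('pics/a.png',a);cv2.imwrite('pics/b.png',b)
for n in('spacer_mid','filter_mid','vial_mid','amber_mid','stand','beaker_mid'):
    for q in bot.regions_of(s,n)[:3]:print(n,round(q['score'],2),q['bbox'])
print(bot.landmark_of(s,'spacer_mid'))
E
```

```text
[[ 0.28 -0.96 -0.01]
 [-0.75 -0.21 -0.63]
 [ 0.61  0.18 -0.77]] 515.0175309895707 [[ 0.48 -0.88  0.01]
 [-0.47 -0.26 -0.84]
 [ 0.74  0.4  -0.54]] 402.90881623077496 [127.23 120.72 106.05]
[577.67  53.56   0.  ] [606.86 124.29   0.  ]
vial_mid 0.53 [390.8, 273.9, 6.0, 13.2]
vial_mid 0.51 [294.8, 163.0, 74.7, 79.4]
amber_mid 0.59 [459.0, 213.5, 21.7, 36.0]
stand 0.92 [294.8, 166.4, 75.9, 77.4]
beaker_mid 0.77 [190.1, 167.0, 22.8, 38.0]
[]
```

View pics/a.png

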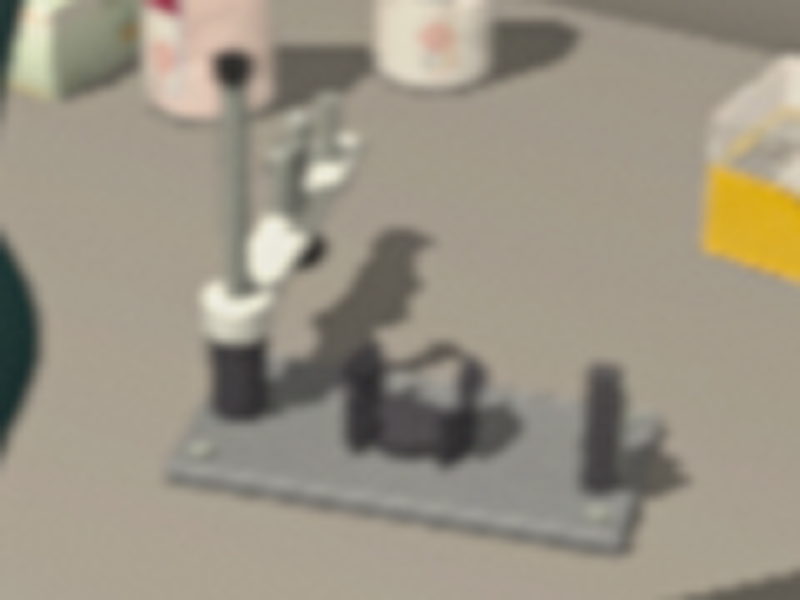

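```bash
cat >> h.py <<'E'
def plan(X,yv=None):
    """deltas to TCP X pointing down with tool y along yv (xy, sign free)"""
    st=bot.get_state();P=np.array(st['position']);R=Ro.from_rotvec(st['tcp_rot']).as_matrix()
    d=R.T@(np.array(X)-P)/1000
    print('t',round(st['time_s'],2),'P',P.round(1),'gap',round(st['finger_gap'],1),'shift',d.round(4),'rows>=',np.ceil(np.abs(np.linalg.norm(d))/.040))
    z=np.array([0,0,-1.])
    y=R[:,1]*[1,1,0] if yv is None else np.array([yv[0],yv[1],0.])
    y/=np.linalg.norm(y)
    for sg in (1,-1):
        yy=y*sg;T=np.c_[np.cross(yy,z),yy,z]
        w=Ro.from_matrix(R.T@T).as_rotvec();print(' turn/2pi',(w/2/np.pi).round(4),'rows',np.ceil(np.linalg.norm(w)/.12), 'q6',round(st['qpos'][5],2))
E
python3 - <<'E'
from h import *
np.set_printoptions(precision=1,suppress=True)
s=bot.get_image('scene')
f=lambda x,y:(155+y*95/600,270+x*120/800)
for n,q,z in [('FL',(170,470),12),('FR',(628,540),12),('BR',(660,420),12),('stopbase',(600,488),12),('colbase',(240,412),12),('coltop',(232,55),198),('barrelbot',(412,452),12),('barreltop',(415,375),47)]:
    print(n,atz(s,f(*q),z))
for n,rc,z in [('vial',(280,393),15),('filt',(268.5,427),4.5)]:print(n,atz(s,rc,z))
plan([457,-270,180])
E
```

```text
FL [420.9 101.9  12. ]
FR [469.6 -89.6  12. ]
BR [558.4 -66.3  12. ]
stopbase [498.  -64.4  12. ]
colbase [474.1  98.5  12. ]
coltop [475.8 100.  198. ]
barrelbot [483.2  17.7  12. ]
barreltop [493.4  22.3  47. ]
vial [ 359.6 -212.6   15. ]
filt [ 451.6 -270.9    4.5]
t 1.7 P [ 257.1 -624.1  238.7] gap 88.4 shift [ 0.3 -0.3  0.1] rows>= 11.0
 turn/2pi [-0.  0.  0.] rows 1.0 q6 -0.04
 turn/2pi [-0.  -0.  -0.5] rows 27.0 q6 -0.04
```

View pics/b.png

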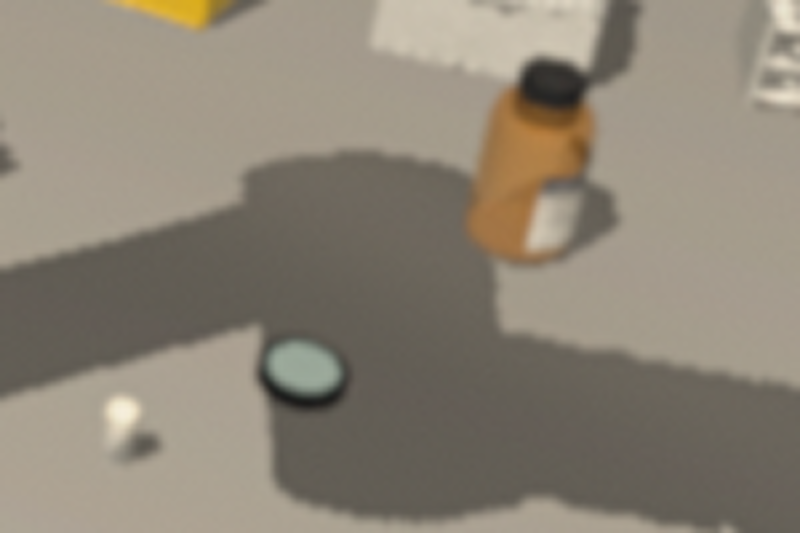

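```bash
python3 - <<'E'
from h import *
plan([450,-271,180],(.969,.245))
E
```

```text
t 1.7 P [ 257.1 -624.1  238.7] gap 88.4 shift [ 0.3128 -0.253   0.0587] rows>= 11.0
 turn/2pi [-0.     -0.     -0.2272] rows 12.0 q6 -0.04
 turn/2pi [-0.      0.      0.2728] rows 15.0 q6 -0.04
```

```bash
python3 -m crank '[[0.0261,-0.0211,0.0049,0,0,0,0],[0.0261,-0.0211,0.0049,0,0,0,0],[0.0261,-0.0211,0.0049,0,0,0,0],[0.0261,-0.0211,0.0049,0,0,0,0],[0.0261,-0.0211,0.0049,0,0,0,0],[0.0261,-0.0211,0.0049,0,0,0,0],[0.0261,-0.0211,0.0049,0,0,0,0],[0.0261,-0.0211,0.0049,0,0,0,0]]' 10
python3 -m crank '[[0.0261,-0.0211,0.0049,0,0,0,0],[0.0261,-0.0211,0.0049,0,0,0,0],[0.0261,-0.0211,0.0049,0,0,0,0],[0.0261,-0.0211,0.0049,0,0,0,0],[0,0,0,0,0,-0.0189,0],[0,0,0,0,0,-0.0189,0],[0,0,0,0,0,-0.0189,0],[0,0,0,0,0,-0.0189,0]]'
python3 -m crank '[[0,0,0,0,0,-0.0189,0],[0,0,0,0,0,-0.0189,0],[0,0,0,0,0,-0.0189,0],[0,0,0,0,0,-0.0189,0],[0,0,0,0,0,-0.0189,0],[0,0,0,0,0,-0.0189,0],[0,0,0,0,0,-0.0189,0],[0,0,0,0,0,-0.0189,0]]'
python3 - <<'E'
from h import *
s=bot.get_image('scene');t=bot.get_image('top')
cv2.imwrite('pics/c.png',np.vstack([s['image'],t['image']])[:,:,::-1][:, :] if 0 else np.hstack([cv2.resize(s['image'],(480,300)),cv2.resize(t['image'],(320,200),)[:0].reshape(0,320,3) if 0 else cv2.copyMakeBorder(cv2.resize(t['image'],(320,200)),0,100,0,0,0)])[:,:,::-1])
cv2.imwrite('pics/c1.png',s['image'][:,:,::-1])
for p in(s,t):
  for n in('spacer_mid','filter_mid'):
    for q in bot.landmark_of(p,n)[:3]:print(n,p is t,q, atz(p,q['centre'],9.5 if n[0]=='s' else 4.5).round(1))
plan([450,-271,60],(.969,.245))
E
```

```text
time_s: 2.37
position: [386.4, -387.1, 199.5]
tcp_rot: [3.081, 0.609, 0.0]
wrist_force: [0.7, -0.3, -0.4]
finger_gap: 88.3
gripper_force: 0.0
time_s: 3.03
position: [450.5, -270.2, 180.1]
tcp_rot: [2.847, 1.328, 0.0]
wrist_force: [-0.9, 0.2, 0.8]
finger_gap: 88.0
gripper_force: 0.0
time_s: 3.7
position: [450.3, -270.7, 180.1]
tcp_rot: [1.926, 2.482, 0.0]
wrist_force: [-0.1, -0.2, -0.7]
finger_gap: 88.4
gripper_force: 0.0
spacer_mid False {'centre': [205.6, 248.7], 'score': 0.44} [457.8 295.5   9.5]
filter_mid False {'centre': [270.2, 427.2], 'score': 0.55} [ 445.7 -273.2    4.5]
t 4.0 P [ 450.3 -270.7  180. ] gap 87.8 shift [-0.0002 -0.0003  0.12  ] rows>= 3.0
 turn/2pi [ 0.      0.     -0.0008] rows 1.0 q6 -0.83
 turn/2pi [ 0.     -0.      0.4992] rows 27.0 q6 -0.83
```

View pics/c.png

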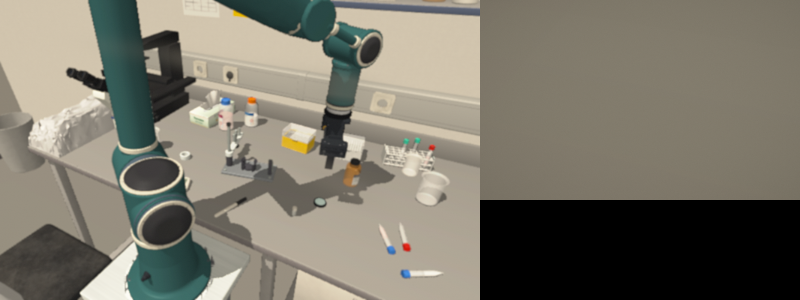

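```bash
cat >> h.py <<'E'
def overlay(p,items,name,half=(20,14),k=20):
    out=[]
    for X,r,z0,z1 in items:
        c=proj(p,[X[0],X[1],(z0+z1)/2]);u0=int(c[0])-half[0];v0=int(c[1])-half[1]
        im=cv2.resize(p['image'][v0:v0+2*half[1],u0:u0+2*half[0]],None,fx=k,fy=k,interpolation=cv2.INTER_CUBIC).copy()
        for z,col in((z0,(255,0,0)),(z1,(0,255,0))):
            pts=np.array([(proj(p,[X[0]+r*np.cos(a),X[1]+r*np.sin(a),z])-[u0,v0]+.5)*k for a in np.linspace(0,6.3,40)])
            cv2.polylines(im,[pts.astype(np.int32)],False,col,1)
        out.append(im)
    cv2.imwrite(name,np.hstack(out)[:,:,::-1])
E
python3 - <<'E'
from h import *
s=bot.get_image('scene')
overlay(s,[([450,-271],21,0,9),([458,295],21,0,19)],'pics/d.png')
for n in('spacer_mid','filter_mid'):
    for q in bot.regions_of(s,n)[:2]:print(n,round(q['score'],2),q['bbox'],q['region'].sum(),np.argwhere(q['region']).mean(0))
for X,r,h in(([450,-271],21,9),([458,295],21,19)):
    pts=np.array([proj(s,[X[0]+r*np.cos(a),X[1]+r*np.sin(a),z]) for a in np.linspace(0,6.3,40) for z in(0,h)])
    print(pts.min(0),np.ptp(pts,axis=0))
print([proj(s,[450+a,-271+b,5])-proj(s,[450,-271,5]) for a,b in((1,0),(0,1))],[proj(s,[458+a,295+b,5])-proj(s,[458,295,5]) for a,b in((1,0),(0,1))])
E
```

```text
spacer_mid 0.59 [207.9, 171.3, 8.3, 16.7] 80 [178.675  209.7625]
filter_mid 0.66 [417.2, 262.9, 18.5, 15.4] 177 [269.51977401 426.59887006]
[418.15594503 261.96672147] [17.5071622  14.03164451]
[241.68166808 199.39559669] [14.25447879 12.55725054]
[array([ 0.11215663, -0.23636743]), array([-0.38919416, -0.1320752 ])] [array([ 0.1967127 , -0.15588553]), array([-0.25920603, -0.08670868])]
```

View pics/d.png

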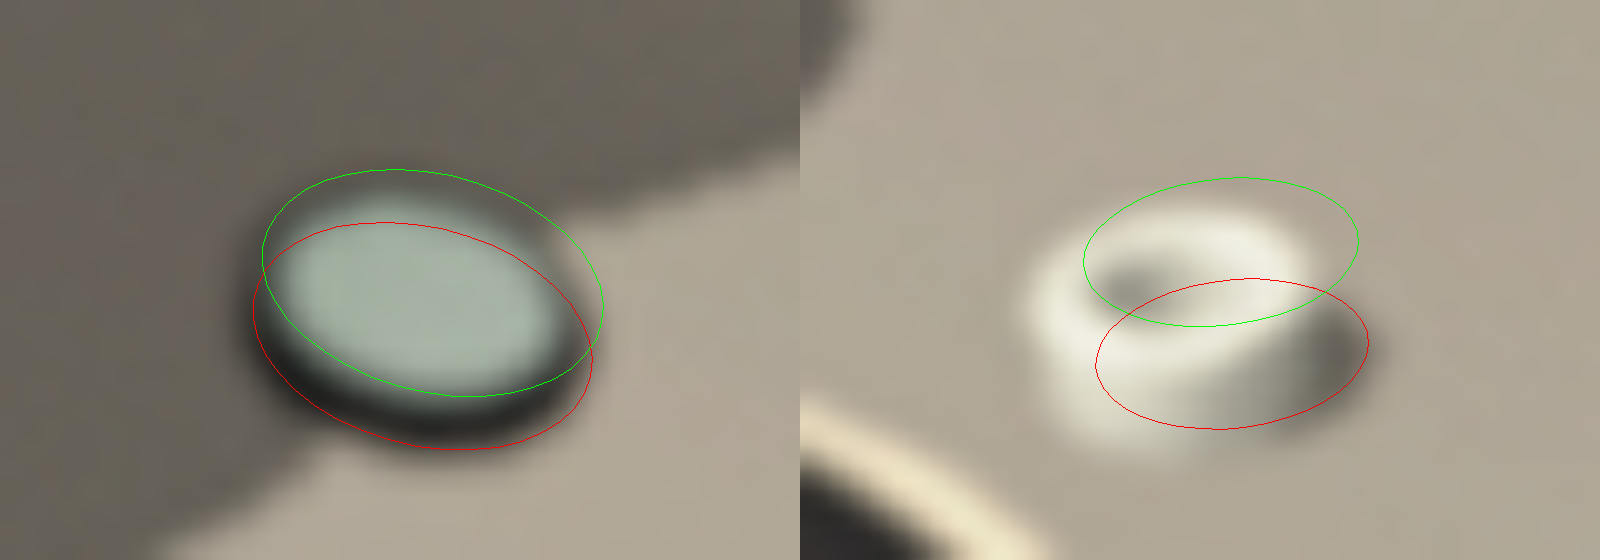

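```bash
python3 -m crank '[[0.0012,-0.0041,0.03,0,0,0,0],[0,0,0.035,0,0,0,0],[0,0,0.035,0,0,0,0],[0,0,0.035,0,0,0,0],[0,0,0.025,0,0,0,0],[0,0,0.012,0,0,0,0],[0,0,0.0055,0,0,0,0],[0,0,0,0,0,0,0]]' 15
python3 -m crank '[[0,0,0,0,0,0,1],[0,0,0,0,0,0,1],[0,0,0,0,0,0,1],[0,0,0,0,0,0,1],[0,0,0,0,0,0,1],[0,0,0,0,0,0,1],[0,0,0,0,0,0,1],[0,0,0,0,0,0,1]]'
```

```text
time_s: 4.82
position: [445.5, -270.2, 2.1]
tcp_rot: [-1.932, -2.474, 0.0]
wrist_force: [-0.3, 0.1, 0.9]
finger_gap: 88.0
gripper_force: 0.0
time_s: 5.48
position: [446.1, -270.6, 2.6]
tcp_rot: [1.933, 2.476, 0.0]
wrist_force: [0.4, -0.3, 1.7]
finger_gap: 41.3
gripper_force: 15.0
```

```bash
python3 -m crank '[[0,0,-0.03,0,0,0,1],[0,0,-0.03,0,0,0,1],[0,0,-0.03,0,0,0,1],[0,0,-0.03,0,0,0,1],[0.03,0.0105,0,0,0,0,1],[0.03,0.0105,0,0,0,0,1],[0.03,0.0105,0,0,0,0,1],[0.03,0.0105,0,0,0,0,1]]'
python3 -m crank '[[0.03,0.0105,0,0,0,0,1],[0.03,0.0105,0,0,0,0,1],[0.03,0.0105,0,0,0,0,1],[0.03,0.0105,0,0,0,0,1],[0.03,0.0105,0,0,0,0,1],[0,0,0,0,0,0,1],[0,0,0,0,0,0,1]]'
python3 - <<'E'
from h import *
plan([493,23.5,70],(.969,.245))
s=bot.get_image('scene')
for n in('filter_mid','seat','pivot','gate_pin','stand','nut_grip','spacer_mid'):
    for q in bot.landmark_of(s,n)[:1]:print(n,q, [atz(s,q['centre'],z).round(1) for z in {'seat':[20],'pivot':[67],'gate_pin':[91],'filter_mid':[125],'nut_grip':[90,100,110],'stand':[0],'spacer_mid':[9.5]}[n]])
cv2.imwrite('pics/e.png',cv2.resize(s['image'][140:250,250:400],(800,587),interpolation=cv2.INTER_CUBIC)[:,:,::-1])
E
```

```text
time_s: 6.15
position: [457.5, -142.8, 122.7]
tcp_rot: [1.934, 2.475, 0.0]
wrist_force: [-0.2, 0.2, -0.5]
finger_gap: 41.3
gripper_force: 15.0
time_s: 6.73
position: [472.0, 15.6, 122.3]
tcp_rot: [-1.929, -2.48, 0.001]
wrist_force: [-0.7, -0.1, -0.3]
finger_gap: 41.3
gripper_force: 15.0
t 6.73 P [472.   15.6 122.3] gap 41.3 shift [0.0025 0.0223 0.0523] rows>= 2.0
 turn/2pi [-0.0001  0.      0.0002] rows 1.0 q6 -0.27
 turn/2pi [-0.000e+00 -1.000e-04 -4.998e-01] rows 27.0 q6 -0.27
filter_mid {'centre': [194.7, 331.1], 'score': 0.52} [array([474.6,  17.9, 125. ])]
seat {'centre': [221.1, 328.4], 'score': 0.61} [array([492.4,  33.7,  20. ])]
pivot {'centre': [205.3, 308.0], 'score': 0.82} [array([474.3,  91. ,  67. ])]
stand {'centre': [226.7, 333.8], 'score': 0.64} [array([500. ,  19.5,   0. ])]
spacer_mid {'centre': [205.9, 247.4], 'score': 0.53} [array([454.5, 298. ,   9.5])]
```

View pics/e.png

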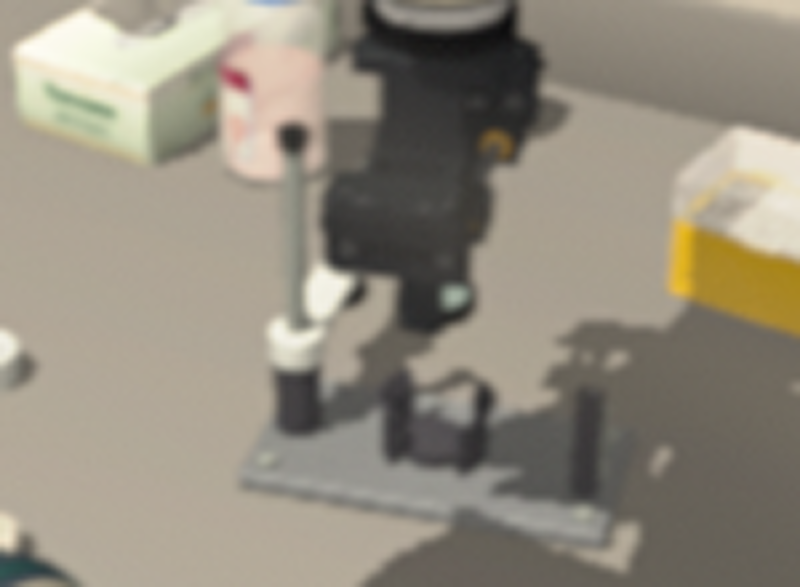

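```bash
python3 -m crank '[[0.0025,0.0224,0.01,0,0,0,1],[0,0,0.025,0,0,0,1],[0,0,0.025,0,0,0,1],[0,0,0,0,0,0,1],[0,0,0,0,0,0,1]]'
python3 -m crank '[[0,0,0.008,0,0,0,1],[0,0,0.008,0,0,0,1],[0,0,0,0,0,0,1]]'
python3 - <<'E'
from h import *
plan([493.3,23.5,30],(.969,.245));print(bot.get_state()['wrist_force'],bot.get_state()['moment'])
s=bot.get_image('scene')
cv2.imwrite('pics/f.png',cv2.resize(s['image'][170:245,290:390],(800,600),interpolation=cv2.INTER_CUBIC)[:,:,::-1])
E
```

```text
time_s: 7.55
position: [491.6, 21.8, 61.1]
tcp_rot: [-1.932, -2.473, 0.004]
wrist_force: [-0.6, 0.6, -0.1]
finger_gap: 41.0
gripper_force: 15.0
time_s: 7.8
position: [493.0, 22.1, 46.0]
tcp_rot: [-1.933, -2.476, 0.0]
wrist_force: [-0.9, -0.7, -0.3]
finger_gap: 41.2
gripper_force: 15.0
t 7.8 P [493.   22.1  46. ] gap 41.2 shift [0.0013 0.0007 0.016 ] rows>= 1.0
 turn/2pi [-0.0001 -0.     -0.0005] rows 1.0 q6 -0.25
 turn/2pi [-0.000e+00  1.000e-04  4.995e-01] rows 27.0 q6 -0.25
[-0.89539292 -0.67296399 -0.25922058] [-0.03031667 -0.1258391  -0.00784253]
```

View pics/f.png

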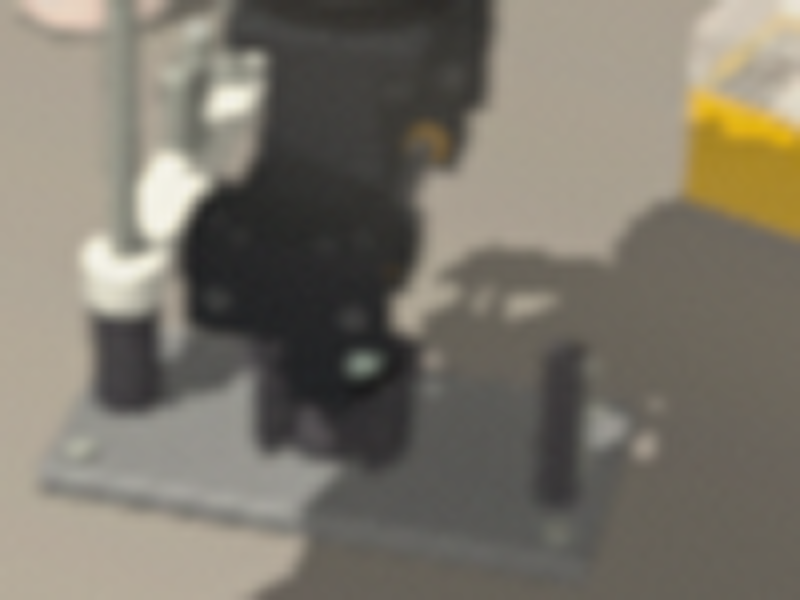

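```bash
python3 -m crank '[[0.0007,0,0.005,0,0,0,1],[0,0,0.006,0,0,0,1],[0,0,0,0,0,0,1]]'
python3 -m crank '[[0,0,0.006,0,0,0,1],[0,0,0.0035,0,0,0,1],[0,0,0,0,0,0,1]]'
```

```text
time_s: 8.1
position: [493.6, 23.2, 35.0]
tcp_rot: [1.933, 2.476, 0.002]
wrist_force: [1.7, 1.3, -1.1]
finger_gap: 41.3
gripper_force: 15.0
time_s: 8.35
position: [493.5, 23.2, 25.4]
tcp_rot: [1.933, 2.476, 0.001]
wrist_force: [1.4, 1.6, 0.1]
finger_gap: 41.2
gripper_force: 15.0
```

```bash
python3 -m crank '[[0,0,0.0025,0,0,0,1],[0,0,0,0,0,0,1],[0,0,0,0,0,0,0.3],[0,0,0,0,0,0,0.3],[0,0,0,0,0,0,0.3]]'
python3 -m crank '[[0,0,-0.02,0,0,0,0.3],[0,0,-0.03,0,0,0,0.3],[0,0,-0.03,0,0,0,0.3],[0,0,-0.03,0,0,0,0.3],[0,0,-0.03,0,0,0,0]]'
python3 - <<'E'
from h import *
plan([445.4,295.7,160])
s=bot.get_image('scene')
for n in('filter_mid','seat'):
    for q in bot.landmark_of(s,n)[:1]:print(n,q, atz(s,q['centre'],24.5).round(1))
E
```

```text
time_s: 8.77
position: [492.2, 22.6, 23.1]
tcp_rot: [-1.932, -2.476, 0.002]
wrist_force: [0.0, 0.2, 0.1]
finger_gap: 58.9
gripper_force: 0.0
time_s: 9.18
position: [492.2, 22.6, 164.4]
tcp_rot: [-1.933, -2.475, 0.002]
wrist_force: [0.2, -0.1, -0.8]
finger_gap: 66.4
gripper_force: 0.0
t 9.18 P [492.2  22.6 164.4] gap 66.4 shift [0.2763 0.0209 0.0043] rows>= 7.0
 turn/2pi [-0.0003  0.      0.    ] rows 1.0 q6 -0.25
 turn/2pi [-0.e+00 -4.e-04 -5.e-01] rows 27.0 q6 -0.25
filter_mid {'centre': [220.0, 331.0], 'score': 0.55} [495.3  26.8  24.5]
```

```bash
python3 -m crank '[[0,0,-0.03,0,0,0,0],[0,0,-0.03,0,0,0,0],[0.0345,0.0026,0,0,0,0,0],[0.0345,0.0026,0,0,0,0,0],[0.0345,0.0026,0,0,0,0,0],[0.0345,0.0026,0,0,0,0,0],[0.0345,0.0026,0,0,0,0,0],[0.0345,0.0026,0,0,0,0,0]]'
python3 -m crank '[[0.0345,0.0026,0,0,0,0,0],[0.0345,0.0026,0,0,0,0,0],[0,0,0.035,0,0,0,0],[0,0,0.035,0,0,0,0],[0,0,0.01,0,0,0,0],[0,0,0,0,0,0,0]]'
python3 - <<'E'
from h import *
s=bot.get_image('scene')
print(atz(s,(247,249),0),atz(s,(235,249),0))
for n in('spacer_mid',):
    for q in bot.landmark_of(s,n)[:2]:print(n,q, atz(s,q['centre'],9.5).round(1))
plan([445.4,295.7,5])
im=cv2.resize(s['image'][140:290,170:370],(800,600),interpolation=cv2.INTER_CUBIC)
cv2.imwrite('pics/g.png',im[:,:,::-1])
E
```

```text
time_s: 10.0
position: [456.2, 228.2, 221.2]
tcp_rot: [-1.933, -2.475, 0.006]
wrist_force: [0.4, -0.7, 0.1]
finger_gap: 88.3
gripper_force: 0.0
time_s: 10.5
position: [442.3, 293.3, 137.8]
tcp_rot: [-1.93, -2.473, 0.017]
wrist_force: [0.2, -0.8, -0.4]
finger_gap: 88.2
gripper_force: 0.0
[305.35497924 179.56132586   0.        ] [348.12863058 212.06835174   0.        ]
spacer_mid {'centre': [206.5, 247.5], 'score': 0.52} [452.  295.6   9.5]
t 10.6 P [446.  295.  142.8] gap 88.3 shift [ 9.000e-04 -1.000e-04  1.378e-01] rows>= 4.0
 turn/2pi [-0.0003  0.0001  0.    ] rows 1.0 q6 0.29
 turn/2pi [-2.e-04 -5.e-04 -5.e-01] rows 27.0 q6 0.29
```

View pics/g.png

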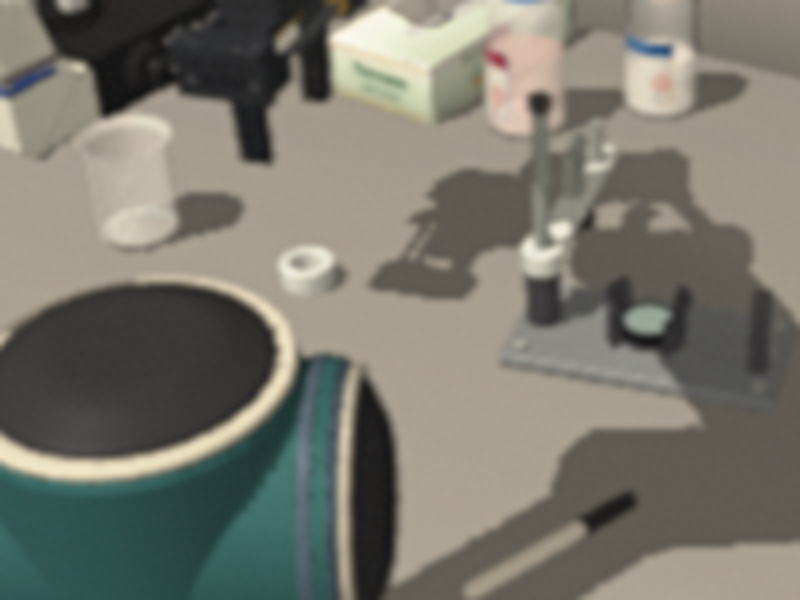

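```bash
python3 -m crank '[[0.0007,0,0.035,0,0,0,0],[0,0,0.035,0,0,0,0],[0,0,0.035,0,0,0,0],[0,0,0.02,0,0,0,0],[0,0,0.0125,0,0,0,0],[0,0,0,0,0,0,0]]' 15
python3 -m crank '[[0,0,0,0,0,0,1],[0,0,0,0,0,0,1],[0,0,0,0,0,0,1],[0,0,0,0,0,0,1],[0,0,0,0,0,0,1],[0,0,0,0,0,0,1],[0,0,0,0,0,0,1]]'
python3 - <<'E'
from h import *
plan([493.3,23.3,225],(.969,.245))
E
```

```text
time_s: 11.1
position: [445.8, 295.5, 4.9]
tcp_rot: [-1.934, -2.475, 0.003]
wrist_force: [-0.5, -1.1, -0.2]
finger_gap: 88.1
gripper_force: 0.0
time_s: 11.68
position: [446.4, 296.5, 6.3]
tcp_rot: [1.933, 2.476, 0.001]
wrist_force: [0.1, 0.0, 0.0]
finger_gap: 43.3
gripper_force: 0.5
t 11.68 P [446.4 296.5   6.3] gap 43.3 shift [-0.2764 -0.0206 -0.2187] rows>= 9.0
 turn/2pi [ 0.0001 -0.     -0.0004] rows 1.0 q6 0.29
 turn/2pi [-1.000e-04 -2.000e-04  4.996e-01] rows 27.0 q6 0.29
```

```bash
python3 -m crank '[[0,0,0,0,0,0,1],[0,0,0,0,0,0,1],[0,0,-0.037,0,0,0,1],[0,0,-0.037,0,0,0,1],[0,0,-0.037,0,0,0,1],[0,0,-0.037,0,0,0,1],[0,0,-0.037,0,0,0,1],[0,0,-0.037,0,0,0,1]]'
python3 -m crank '[[-0.0345,-0.0026,0,0,0,0,1],[-0.0345,-0.0026,0,0,0,0,1],[-0.0345,-0.0026,0,0,0,0,1],[-0.0345,-0.0026,0,0,0,0,1],[-0.0345,-0.0026,0,0,0,0,1],[-0.0345,-0.0026,0,0,0,0,1],[-0.0345,-0.0026,0,0,0,0,1],[-0.0345,-0.0026,0,0,0,0,1]]'
python3 -m crank '[[0,0,0.035,0,0,0,1],[0,0,0.035,0,0,0,1],[0,0,0.035,0,0,0,1],[0,0,0.035,0,0,0,1],[0,0,0.015,0,0,0,1],[0,0,0,0,0,0,1],[0,0,0,0,0,0,1]]'
python3 - <<'E'
from h import *
plan([493.3,23.2,55],(.969,.245))
E
```

```text
time_s: 12.35
position: [445.6, 296.0, 229.3]
tcp_rot: [-1.933, -2.476, 0.001]
wrist_force: [-0.0, 0.3, -1.3]
finger_gap: 42.1
gripper_force: 15.0
time_s: 13.02
position: [492.5, 21.9, 227.5]
tcp_rot: [-1.933, -2.476, 0.0]
wrist_force: [1.8, 0.6, -0.4]
finger_gap: 41.6
gripper_force: 15.0
time_s: 13.6
position: [491.7, 23.6, 71.8]
tcp_rot: [-1.932, -2.474, 0.003]
wrist_force: [0.5, -0.9, 0.0]
finger_gap: 41.9
gripper_force: 15.0
t 13.6 P [491.7  23.6  71.8] gap 41.9 shift [-0.0007  0.0015  0.0168] rows>= 1.0
 turn/2pi [-0.0005 -0.0001 -0.0004] rows 1.0 q6 -0.25
 turn/2pi [-2.000e-04  8.000e-04  4.996e-01] rows 27.0 q6 -0.25
```

```bash
python3 -m crank '[[-0.0005,0.001,0.012,0,0,0,1],[0,0,0.01,0,0,0,1],[0,0,0.006,0,0,0,1],[0,0,0,0,0,0,1]]'
python3 -m crank '[[0,0,0.004,0,0,0,1],[0,0,0.003,0,0,0,1],[0,0,0,0,0,0,1],[0,0,0,0,0,0,1]]'
```

```text
time_s: 13.93
position: [494.1, 23.3, 44.5]
tcp_rot: [1.933, 2.476, -0.0]
wrist_force: [-0.6, -0.5, 1.7]
finger_gap: 42.0
gripper_force: 15.0
time_s: 14.27
position: [495.0, 24.0, 39.5]
tcp_rot: [1.933, 2.475, 0.003]
wrist_force: [-1.8, 2.8, 7.4]
finger_gap: 42.2
gripper_force: 15.1
```

```bash
python3 -m crank '[[0,0,-0.002,0,0,0,1],[0.0015,-0.0005,0,0,0,0,1],[0,0,0,0,0,0,1]]'
python3 -m crank '[[0,0,0.002,0,0,0,1],[0,0,0.001,0,0,0,1],[0,0,0,0,0,0,1],[0,0,0,0,0,0,1]]'
```

```text
time_s: 14.52
position: [493.4, 24.7, 40.2]
tcp_rot: [1.933, 2.476, 0.001]
wrist_force: [0.1, 1.1, 0.1]
finger_gap: 41.9
gripper_force: 15.0
time_s: 14.85
position: [494.3, 25.0, 38.7]
tcp_rot: [1.933, 2.475, 0.002]
wrist_force: [-3.1, 1.8, 13.4]
finger_gap: 42.1
gripper_force: 15.1
```

```bash
python3 -m crank '[[0,0,-0.003,0,0,0,1],[0.0015,-0.002,0,0,0,0,1],[0,0,0.0015,0,0,0,1],[0,0,0,0,0,0,1]]'
python3 -m crank '[[0,0,0.0015,0,0,0,1],[0,0,0.001,0,0,0,1],[0,0,0,0,0,0,1],[0,0,0,0,0,0,1]]'
```

```text
time_s: 15.18
position: [491.1, 25.6, 39.2]
tcp_rot: [1.933, 2.476, 0.0]
wrist_force: [-2.3, 1.6, 10.4]
finger_gap: 42.2
gripper_force: 15.1
time_s: 15.52
position: [492.1, 25.5, 36.9]
tcp_rot: [1.932, 2.475, 0.002]
wrist_force: [-1.0, 0.4, 8.3]
finger_gap: 42.2
gripper_force: 15.0
```

```bash
python3 -m crank '[[0.0006,-0.001,0,0,0,0,1],[0,0,0.0015,0,0,0,1],[0,0,0,0,0,0,1],[0,0,0,0,0,0,1]]'
```

```text
time_s: 15.85
position: [491.9, 25.4, 35.7]
tcp_rot: [1.931, 2.473, 0.003]
wrist_force: [2.1, -2.2, 8.2]
finger_gap: 42.2
gripper_force: 15.0
```

```bash
python3 -m crank '[[0,0,-0.001,0,0,0,1],[0,0,0,0,0,0,0.3],[0,0,0,0,0,0,0.3],[0,0,0,0,0,0,0.3],[0,0,-0.02,0,0,0,0.3],[0,0,-0.03,0,0,0,0.3],[0,0,-0.035,0,0,0,0.3],[0,0,-0.035,0,0,0,0.3]]'
python3 -m crank '[[0,0,-0.035,0,0,0,0.3],[0,0,-0.035,0,0,0,0.3],[0,-0.03,0,0,0,0,0.3],[0,-0.03,0,0,0,0,0.3],[0,-0.03,0,0,0,0,0.3]]'
python3 - <<'E'
from h import *
plan([493.3,23.2,55],(.969,.245))
s=bot.get_image('scene')
im=cv2.resize(s['image'][155:245,290:410],(800,600),interpolation=cv2.INTER_CUBIC)
# overlay expected top of seated spacer at z=48 and inner hole, two centres
def P(X): return ((proj(s,X)-[290,155]+.5)*6.667).astype(np.int32)
for c,col in(((492,25),(0,255,0)),):
  for r in(21,13):
    cv2.polylines(im,[np.array([P([c[0]+r*np.cos(a),c[1]+r*np.sin(a),48]) for a in np.linspace(0,6.3,40)])],False,col,1)
cv2.imwrite('pics/h.png',im[:,:,::-1])
for n,z in(('spacer_mid',38.5),('gate_pin',91),('pivot',67),('nut_grip',100)):
    for q in bot.landmark_of(s,n)[:1]:print(n,q, atz(s,q['centre'],z).round(1))
E
```

```text
time_s: 16.52
position: [488.0, 25.9, 155.1]
tcp_rot: [-1.931, -2.474, 0.004]
wrist_force: [1.7, 0.3, -0.7]
finger_gap: 61.6
gripper_force: 0.0
time_s: 16.93
position: [401.4, 4.0, 225.5]
tcp_rot: [-1.932, -2.477, 0.0]
wrist_force: [-1.3, -0.4, -0.4]
finger_gap: 61.8
gripper_force: 0.0
t 16.93 P [401.4   4.  225.5] gap 61.8 shift [-0.0037  0.0938  0.1705] rows>= 5.0
 turn/2pi [-0.      0.     -0.0003] rows 1.0 q6 -0.3
 turn/2pi [0.000e+00 1.000e-04 4.997e-01] rows 27.0 q6 -0.3
spacer_mid {'centre': [218.9, 332.1], 'score': 0.59} [484.1  17.8  38.5]
gate_pin {'centre': [172.3, 319.1], 'score': 0.72} [622.7 136.7  91. ]
pivot {'centre': [204.1, 307.9], 'score': 0.65} [479.6  94.4  67. ]
nut_grip {'centre': [181.5, 313.3], 'score': 0.52} [550.3 116.5 100. ]
```

View pics/h.png

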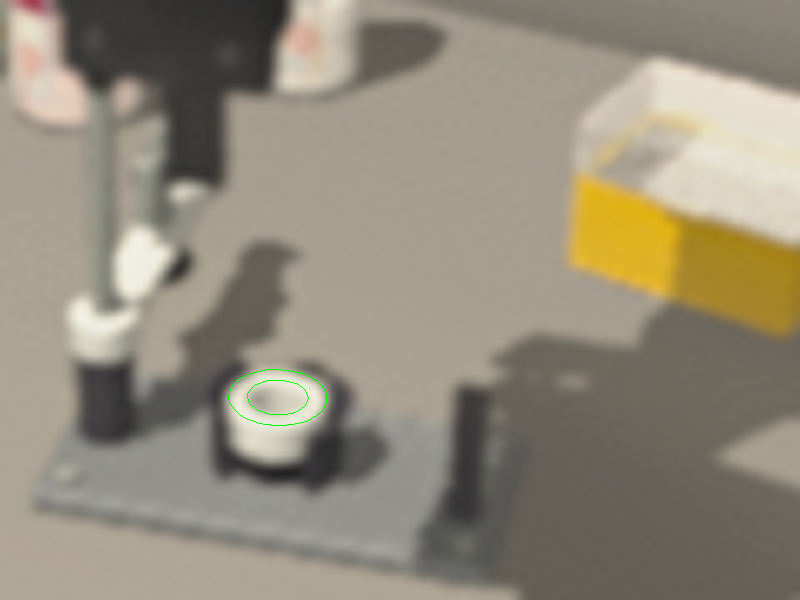

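```bash
python3 - <<'E'
from h import *
np.set_printoptions(precision=1,suppress=True)
s=bot.get_image('scene')
pv=np.array([473.7,100.]);a0=np.arctan2(-.969,.245)
print('pin top ray',[atz(s,(170.5,319.4),106)-[*pv,0]])
for g in np.arange(1.3,1.96,.1):
    d=np.array([np.cos(a0+g),np.sin(a0+g)])
    p=pv+138*d;n=pv+78*d;e=pv+164*d
    print(round(g,2),'pinxy',p,'top',proj(s,[*p,106]),'mid',proj(s,[*p,91]),'base',proj(s,[*p,72]),'nut100',proj(s,[*n,100]),'end',proj(s,[*e,72]))
for q in bot.landmark_of(s,'pad')[:1]:print(q)
E
```

```text
pin top ray [array([135.7,  28.3, 106. ])]
1.3 pinxy [611.7  96.8] top [328.7 172.6] mid [328.7 176.9] base [328.6 182.2] nut100 [318.9 182.8] end [332.6 178.6]
1.4 pinxy [611.3 110.6] top [324.7 171.6] mid [324.7 175.8] base [324.6 181.1] nut100 [316.6 182.2] end [327.9 177.4]
1.5 pinxy [609.5 124.3] top [320.6 170.8] mid [320.5 175. ] base [320.5 180.3] nut100 [314.1 181.7] end [323.1 176.5]
1.6 pinxy [606.4 137.7] top [316.3 170.2] mid [316.3 174.4] base [316.3 179.7] nut100 [311.6 181.3] end [318.2 175.8]
1.7 pinxy [602.  150.8] top [311.9 169.8] mid [311.9 174. ] base [312.  179.3] nut100 [309.1 181.1] end [313.1 175.3]
1.8 pinxy [596.3 163.3] top [307.5 169.6] mid [307.5 173.9] base [307.6 179.1] nut100 [306.5 181. ] end [308.  175.1]
1.9 pinxy [589.4 175.3] top [303.  169.7] mid [303.1 173.9] base [303.2 179.2] nut100 [303.9 181. ] end [302.9 175.1]
```

```bash
python3 - <<'E'
from h import *
np.set_printoptions(precision=1,suppress=True)
s=bot.get_image('scene')
for n,rc in(('pink',(173,301)),('white',(167,335)),('pinktop',None),('tissue near corner',(170,279)),('tissue right',(163,291))):
    if rc: print(n,atz(s,rc,0))
plan([609,127.5,225],(-.201,.980))
print(bot.get_state()['qpos'])
E
```

```text
pink [730.9 270.5   0. ]
white [831.6 184.3   0. ]
tissue near corner [711.1 352.1   0. ]
tissue right [779.  343.3   0. ]
t 17.33 P [403.3   4.3 225.3] gap 61.9 shift [0.1 0.2 0. ] rows>= 6.0
 turn/2pi [-0.  -0.  -0.2] rows 13.0 q6 -0.3
 turn/2pi [-0.   0.   0.3] rows 14.0 q6 -0.3
[-0.1 -0.3  2.2  0.   1.2 -0.3]
```

```bash
python3 -m crank '[[0.0099,0.0328,0,0,0,0,0.4],[0.0099,0.0328,0,0,0,0,0.4],[0.0099,0.0328,0,0,0,0,0.4],[0.0099,0.0328,0,0,0,0,0.4],[0.0099,0.0328,0,0,0,0,0.4],[0.0099,0.0328,0,0,0,0,0.4],[0.0099,0.0328,0,0,0,0,0.4],[0,0,0,0,0,-0.0187,0.4]]' 6
python3 -m crank '[[0,0,0,0,0,-0.0187,0.4],[0,0,0,0,0,-0.0187,0.4],[0,0,0,0,0,-0.0187,0.4],[0,0,0,0,0,-0.0187,0.4],[0,0,0,0,0,-0.0187,0.4],[0,0,0,0,0,-0.0187,0.4],[0,0,0,0,0,-0.0187,0.4],[0,0,0,0,0,-0.0187,0.4]]'
python3 -m crank '[[0,0,0,0,0,-0.0187,0.4],[0,0,0,0,0,-0.0187,0.4],[0,0,0,0,0,-0.0187,0.4],[0,0,0,0,0,-0.0187,0.4],[0,0,0.03,0,0,0,0.4],[0,0,0.03,0,0,0,0.4]]'
python3 - <<'E'
from h import *
plan([609,127.5,80],(-.201,.980))
s=bot.get_image('scene')
for q in bot.landmark_of(s,'gate_pin')[:1]:print(q, atz(s,q['centre'],91).round(1))
E
```

```text
time_s: 18.0
position: [613.5, 130.4, 223.4]
tcp_rot: [1.781, 2.588, 0.003]
wrist_force: [-0.9, -0.5, -0.5]
finger_gap: 53.2
gripper_force: 0.0
time_s: 18.67
position: [609.1, 127.5, 224.4]
tcp_rot: [-0.41, -3.114, 0.0]
wrist_force: [-0.2, 0.1, 0.4]
finger_gap: 53.1
gripper_force: 0.0
time_s: 19.17
position: [611.4, 127.9, 166.7]
tcp_rot: [-0.317, 3.12, 0.001]
wrist_force: [-0.1, -0.4, -0.7]
finger_gap: 52.9
gripper_force: 0.0
t 19.17 P [611.4 127.9 166.7] gap 52.9 shift [0.0029 0.0001 0.0867] rows>= 3.0
 turn/2pi [-0.      0.0009  0.    ] rows 1.0 q6 -1.61
 turn/2pi [-0.0014 -0.     -0.5   ] rows 27.0 q6 -1.61
{'centre': [171.4, 320.1], 'score': 0.82} [629.4 136.7  91. ]
```

```bash
python3 -m crank '[[0.001,0,0.03,0,0,0,0.4],[0.001,0,0.025,0,0,0,0.4],[0,0,0.01,0,0,0,0.4],[0,0,0,0,0,0,0.4]]'
python3 -m crank '[[0,0,0.01,0,0,0,0.4],[0,0,0.01,0,0,0,0.4],[0,0,0,0,0,0,1],[0,0,0,0,0,0,1],[0,0,0,0,0,0,1],[0,0,0,0,0,0,1],[0,0,0,0,0,0,1],[0,0,0,0,0,0,1]]'
```

```text
time_s: 19.6
position: [604.7, 126.5, 97.8]
tcp_rot: [0.316, -3.12, 0.001]
wrist_force: [-0.3, -0.2, -0.3]
finger_gap: 52.6
gripper_force: 0.0
time_s: 20.27
position: [606.8, 127.0, 81.1]
tcp_rot: [-0.316, 3.125, 0.001]
wrist_force: [-0.4, 3.9, 0.5]
finger_gap: 14.8
gripper_force: 1.7
```

```bash
python3 -m crank '[[0,0,0,0,0,0,1],[0,0,0,0,0,0,1],[0,0,0,0,0,0,1],[0,0,0,0,0,0,1]]'
python3 - <<'E'
from h import *
st=bot.get_state()
plan([607,127,80]);print(st['wrist_force'],st['gripper_force'],st['finger_gap'])
E
```

```text
time_s: 20.6
position: [606.9, 127.2, 81.1]
tcp_rot: [-0.316, 3.124, 0.001]
wrist_force: [-0.2, 3.7, 3.7]
finger_gap: 9.5
gripper_force: 6.0
t 20.6 P [606.9 127.2  81.1] gap 9.5 shift [-0.0001 -0.0002  0.0011] rows>= 1.0
 turn/2pi [ 0.0001  0.0002 -0.    ] rows 1.0 q6 -1.61
 turn/2pi [ 3.e-04 -1.e-04  5.e-01] rows 27.0 q6 -1.61
[-0.17140215  3.74585232  3.68091684] 5.999463067855686 9.513890563471394
```

```bash
python3 -m crank '[[0,0,0,0,0,0,1],[0.0007,-0.0138,0,0,0,0.0159,1],[0.0007,-0.0138,0,0,0,0.0159,1],[0.0007,-0.0138,0,0,0,0.0159,1],[0.0007,-0.0138,0,0,0,0.0159,1],[0.0007,-0.0138,0,0,0,0.0159,1]]' 12
python3 -m crank '[[0.0007,-0.0138,0,0,0,0.0159,1],[0.0007,-0.0138,0,0,0,0.0159,1],[0.0007,-0.0138,0,0,0,0.0159,1],[0.0007,-0.0138,0,0,0,0.0159,1],[0.0007,-0.0138,0,0,0,0.0159,1]]'
python3 - <<'E'
from h import *
st=bot.get_state();p=np.array(st['position'])-[473.7,100,0]
print(p,np.hypot(p[0],p[1]),np.arctan2(p[1],p[0])-np.arctan2(-.969,.245),Ro.from_rotvec(st['tcp_rot']).as_matrix()[:,1],st['qpos'])
E
```

```text
time_s: 21.1
position: [602.3, 58.5, 81.0]
tcp_rot: [-0.474, -3.104, -0.001]
wrist_force: [-6.1, 6.7, 8.8]
finger_gap: 9.4
gripper_force: 12.0
time_s: 21.52
position: [565.0, 2.0, 80.8]
tcp_rot: [-1.226, -2.886, -0.004]
wrist_force: [-6.1, 14.2, 10.1]
finger_gap: 9.2
gripper_force: 12.0
[ 91.31805603 -98.01666477  80.78720404] 133.96362913071968 0.5023852859199228 [ 7.19885469e-01  6.94092839e-01 -2.06790063e-04] [-0.04319088  0.2105461   1.98311829  0.00532757  0.9527995  -0.81344661]
```

```bash
python3 -m crank '[[0.002,-0.0138,0,0,0,0.0159,1],[0.002,-0.0138,0,0,0,0.0159,1],[0.0015,-0.0138,0,0,0,0.0159,1],[0,0,0,0,0,0,1]]'
python3 - <<'E'
from h import *
st=bot.get_state();p=np.array(st['position'])-[473.7,100,0]
R=Ro.from_rotvec(st['tcp_rot']).as_matrix()
print(p,np.hypot(p[0],p[1]),np.arctan2(p[1],p[0])-np.arctan2(-.969,.245),R[:,1],R.T@st['wrist_force'])
E
```

```text
time_s: 21.85
position: [528.7, -20.7, 80.7]
tcp_rot: [-1.643, -2.672, -0.0]
wrist_force: [-7.1, 7.1, 10.1]
finger_gap: 9.3
gripper_force: 12.0
[  55.03643449 -120.71284644   80.66285421] 132.6672545037131 0.18012525782038713 [ 0.89235495  0.4513281  -0.0023622 ] [  9.55684071  -3.16378165 -10.01173037]
```

```bash
python3 -m crank '[[0.0025,-0.0138,-0.0005,0,0,0.0159,1],[0.0005,-0.007,0,0,0,0.008,1],[0,0,0,0,0,0,1]]'
cat > st.py <<'E'
from h import *
st=bot.get_state();p=np.array(st['position'])-[473.7,100,0]
R=Ro.from_rotvec(st['tcp_rot']).as_matrix()
print(round(st['time_s'],2),p,'r',np.hypot(p[0],p[1]),'g',np.arctan2(p[1],p[0])-np.arctan2(-.969,.245),'ty',R[:,1],'toolF',R.T@st['wrist_force'],'M',st['moment'],'q6',st['qpos'][5])
E
python3 st.py
```

```text
time_s: 22.1
position: [509.7, -27.0, 80.7]
tcp_rot: [-1.837, -2.545, 0.0]
wrist_force: [-3.1, 6.7, 4.3]
finger_gap: 9.5
gripper_force: 12.0
22.1 [  35.95506104 -127.01012763   80.73086604] r 132.0012838370804 g 0.028222122272441474 ty [ 0.94908341  0.31502023 -0.0017115 ] toolF [ 7.39998417 -0.84624371 -4.29623911] M [ 0.92130755  0.38977432 -0.01455561] q6 -0.4241826175227795
```

```bash
python3 -m crank '[[0,-0.003,0,0,0,0.004,1],[0,-0.003,0,0,0,0.004,1],[0,0,0,0,0,0,1],[0,0,0,0,0,0,1]]'
python3 st.py
python3 -m crank '[[0,-0.003,0,0,0,0.002,1],[0,-0.001,0,0,0,0,1],[0,0,0,0,0,0,1],[0,0,0,0,0,0,1]]'
python3 st.py
```

```text
time_s: 22.43
position: [507.4, -27.6, 80.9]
tcp_rot: [1.899, 2.501, 0.008]
wrist_force: [5.4, 12.0, -2.8]
finger_gap: 9.3
gripper_force: 12.0
22.43 [  33.71418955 -127.60519564   80.9007396 ] r 131.9838343505124 g 0.010656734141639479 ty [0.96323884 0.26860651 0.00463419] toolF [10.05703244  8.44862427  2.87174217] M [ 1.77488396 -1.02371667  0.05520987] q6 -0.3808447853317187
time_s: 22.77
position: [507.3, -27.6, 81.1]
tcp_rot: [1.912, 2.485, 0.018]
wrist_force: [18.5, 15.9, -13.1]
finger_gap: 9.9
gripper_force: 12.1
22.77 [  33.61673111 -127.61958407   81.08620418] r 131.97288679790273 g 0.009914910423888257 ty [0.96658427 0.25603561 0.0126733 ] toolF [10.56556207 21.76476211 13.40243485] M [ 2.56906585 -2.74125561  0.16011197] q6 -0.3714798283769078
```

```bash
python3 -m crank '[[0,0.003,0,0,0,0,1],[0,0,0,0,0,0,0.6],[0,0,0,0,0,0,0.6],[0,0,0,0,0,0,0.6],[0,0,-0.02,0,0,0,0.6],[0,0,-0.035,0,0,0,0.6],[0,0,-0.035,0,0,0,0.6],[0,0,-0.035,0,0,0,0.6]]'
python3 -m crank '[[0,0,-0.035,0,0,0,0.6],[0,0,-0.035,0,0,0,0.6],[0,0,0,0,0,0,0.6]]'
python3 st.py
python3 - <<'E'
from h import *
np.set_printoptions(precision=1,suppress=True)
s=bot.get_image('scene');np.save('img.npy',s['image'])
import pickle;pickle.dump(s,open('s.pkl','wb'))
for n,z in(('gate_pin',91),('nut_grip',106),('spacer_mid',38.5),('pad',60)):
    for q in bot.landmark_of(s,n)[:2]:print(n,q, atz(s,q['centre'],z))
C=np.array([492.3,25.]);yaw=.247
for lab in('wing_nut','nut_grip'):
  for q in bot.regions_of(s,lab)[:2]:
    print(lab,q['score'],q['bbox'],q['region'].sum())
    if q['region'].sum()<400:
      m=q['region'];r0,c0=np.argwhere(m).min(0)-2;r1,c1=np.argwhere(m).max(0)+3
      for row in m[r0:r1,c0:c1]:print(''.join('#' if v else '.' for v in row))
      k=6;M=cv2.resize(m[r0-10:r1+10,c0-10:c1+10].astype(np.uint8),None,fx=k,fy=k,interpolation=cv2.INTER_NEAREST)
      best=[]
      for zc in range(98,118,2):
        for ph in np.arange(0,180,7.5):
          for du in(-1,0,1):
           for dv in(-1,0,1):
            a=yaw+np.radians(ph);ex=np.array([np.cos(a),np.sin(a)]);ey=np.array([-ex[1],ex[0]])
            pts=[]
            for sx in(-22,22):
              for sy in(-5,5):
                for z in(zc-21,zc+13):
                  pts.append(proj(s,[*(C+sx*ex+sy*ey),z]))
            pts=((np.array(pts)-[c0-10,r0-10]+.5+[du,dv])*k).astype(np.int32)
            S=np.zeros_like(M);cv2.fillConvexPoly(S,cv2.convexHull(pts),1)
            best.append(((S&M).sum()/(S|M).sum(),ph,zc,du,dv))
      best.sort(reverse=True);print([tuple(np.round(b,2)) for b in best[:12]])
      for ph in np.arange(0,180,15):print(ph,max(b[0] for b in best if b[1]==ph).round(3),end=' ')
E
```

```text
time_s: 23.43
position: [503.6, -30.5, 206.4]
tcp_rot: [-1.914, -2.489, 0.003]
wrist_force: [0.9, 0.5, -0.5]
finger_gap: 35.3
gripper_force: 0.0
time_s: 23.68
position: [508.5, -31.0, 284.3]
tcp_rot: [1.908, 2.482, 0.009]
wrist_force: [1.4, -0.3, 1.0]
finger_gap: 35.3
gripper_force: 0.0
23.68 [  34.7618327  -131.02924311  284.26125502] r 135.561969457348 g 0.01167650494064243 ty [0.96631142 0.25711063 0.01167717] toolF [-0.64112955  1.24905211 -1.03184022] M [-0.07154611 -0.13392876 -0.00237021] q6 -0.368960460511821
gate_pin {'centre': [227.1, 334.8], 'score': 0.31} [389.6 -37.6  91. ]
nut_grip {'centre': [199.0, 332.4], 'score': 0.56} [483.6  18.1 106. ]
spacer_mid {'centre': [217.1, 331.1], 'score': 0.65} [490.6  24.3  38.5]
pad {'centre': [207.9, 335.0], 'score': 0.62} [509.4  22.   60. ]
wing_nut 0.66 [325.1, 191.6, 18.7, 17.9] 203
.....................
.....................
....####.............
...########...###....
...###############...
..#################..
..#################..
..#################..
..#################..
..#################..
..#################..
...######
[... 2364 characters left out ...]
4(102.0), np.float64(1.0), np.float64(0.0)), (np.float64(0.79), np.float64(82.5), np.float64(102.0), np.float64(1.0), np.float64(0.0)), (np.float64(0.79), np.float64(82.5), np.float64(104.0), np.float64(1.0), np.float64(1.0)), (np.float64(0.79), np.float64(82.5), np.float64(106.0), np.float64(1.0), np.float64(1.0)), (np.float64(0.79), np.float64(75.0), np.float64(102.0), np.float64(0.0), np.float64(0.0)), (np.float64(0.79), np.float64(75.0), np.float64(98.0), np.float64(0.0), np.float64(-1.0)), (np.float64(0.79), np.float64(97.5), np.float64(104.0), np.float64(1.0), np.float64(1.0))]
0 0.379 15 0.283 30 0.494 45 0.661 60 0.77 75 0.787 90 0.79 105 0.786 120 0.758 135 0.732 150 0.667 165 0.536
```

```bash
python3 - <<'E'
from h import *
plan([492.3,25,150],(.9696,.2445))
E
```

```text
t 24.03 P [503.6 -29.9 273.6] gap 35.2 shift [0.0558 0.0037 0.1236] rows>= 4.0
 turn/2pi [-0.0006 -0.0002  0.0022] rows 1.0 q6 -0.37
 turn/2pi [ 3.000e-04 -1.000e-03 -4.978e-01] rows 27.0 q6 -0.37
```

```bash
python3 -m crank '[[0.019,0.001,0.02,0,0,0.0022,0.6],[0.019,0.001,0.03,0,0,0,0.6],[0.018,0.001,0.035,0,0,0,0.6],[0,0,0.035,0,0,0,0.6],[0,0,0,0,0,0,0.6],[0,0,0,0,0,0,0.6],[0,0,0,0,0,0,0.6],[0,0,0,0,0,0,0.6]]' 20
python3 - <<'E'
from h import *
plan([492.3,25,88],(.9696,.2445))
E
```

```text
time_s: 24.7
position: [495.8, 24.8, 158.3]
tcp_rot: [1.93, 2.475, 0.003]
wrist_force: [0.9, -0.9, 0.9]
finger_gap: 35.1
gripper_force: 0.0
t 24.7 P [495.8  24.8 158.3] gap 35.1 shift [ 0.0011 -0.0036  0.0703] rows>= 2.0
 turn/2pi [ 0.0006  0.0002 -0.0001] rows 1.0 q6 -0.25
 turn/2pi [ 3.000e-04 -9.000e-04  4.999e-01] rows 27.0 q6 -0.25
```

```bash
python3 -m crank '[[0.001,-0.003,0.02,0,0,0,0.6],[0,0,0.02,0,0,0,0.6],[0,0,0.01,0,0,0,0.6],[0,0,0.01,0,0,0,0.6],[0,0,0.009,0,0,0,0.6],[0,0,0,0,0,0,0.6]]'
python3 st.py
python3 -m crank '[[0,0,0,0,0,0,1],[0,0,0,0,0,0,1],[0,0,0,0,0,0,1],[0,0,0,0,0,0,1],[0,0,0,0,0,0,1],[0,0,0,0,0,0,1]]'
python3 st.py
```

```text
time_s: 25.2
position: [490.2, 25.2, 86.0]
tcp_rot: [-1.931, -2.477, 0.002]
wrist_force: [-1.6, 0.4, -0.4]
finger_gap: 35.5
gripper_force: 0.0
25.2 [ 16.54118081 -74.78740639  85.95288022] r 76.59482238888066 g -0.02997615677786203 ty [ 0.96974697  0.24410749 -0.00153092] toolF [ 0.75286675 -1.44947577  0.37058289] M [-0.09745623 -0.10211311 -0.04772004] q6 -0.2459240595903687
time_s: 25.7
position: [494.9, 26.2, 88.3]
tcp_rot: [1.928, 2.473, 0.011]
wrist_force: [9.6, 3.3, -7.8]
finger_gap: 11.9
gripper_force: 20.0
25.7 [ 21.18264603 -73.83347247  88.28395658] r 76.81201825944106 g 0.03174541213425619 ty [0.96973632 0.24397972 0.0092393 ] toolF [ 0.86900311 10.07805507  7.92077084] M [ 0.42285793 -1.569963    0.03466081] q6 -0.24591900095789768
```

```bash
python3 -m crank '[[0,0.002,0,0,0,0,1],[0,0.001,0,0,0,0,1],[0,0,0,0,0,0,1],[0,0,0,0,0,0,1]]'
python3 st.py
```

```text
time_s: 26.03
position: [495.1, 26.2, 87.9]
tcp_rot: [1.93, 2.476, 0.003]
wrist_force: [3.4, 0.3, 1.0]
finger_gap: 12.0
gripper_force: 20.0
26.03 [ 21.37047167 -73.75627418  87.90106289] r 76.78987589468858 g 0.03437377568965516 ty [0.9696716  0.24439385 0.00293693] toolF [-0.57029399  3.39490299 -1.03212782] M [ 0.12472881 -0.58801754 -0.01605043] q6 -0.24444168285118376
```

```bash
python3 -m crank '[[0,0.0005,0.0003,0,0,0.019,1],[0,0,0.0003,0,0,0.019,1],[0,0,0.0003,0,0,0.019,1],[0,0,0.0003,0,0,0.019,1],[0,0,0.0003,0,0,0.019,1],[0,0,0.0003,0,0,0.019,1],[0,0,0.0003,0,0,0.019,1],[0,0,0,0,0,0,1]]'
python3 st.py
```

```text
time_s: 26.7
position: [495.6, 26.2, 85.9]
tcp_rot: [2.771, 1.476, 0.004]
wrist_force: [4.0, -0.0, 2.4]
finger_gap: 11.7
gripper_force: 20.0
26.7 [ 21.85882131 -73.81984201  85.93495027] r 76.98816236230124 g 0.04023661290079361 ty [ 0.82995522 -0.55782377  0.00263936] toolF [ 2.23138276  3.34573035 -2.43197526] M [ 0.07965971 -0.54750561  0.04696415] q6 0.59439883178871
```

```bash
python3 -m crank '[[0,0,0,0,0,0,0.3],[0,0,0,0,0,0,0.3],[0,0,0,0,0,0,0.3],[0,0,0,0,0,0,0.3],[0,0,0,0,0,0,0.3],[0,0,0,0,0,0,0.3],[0,0,0,0,0,-0.0192,0.3],[0,0,0,0,0,-0.0192,0.3]]'
python3 st.py
python3 -m crank '[[0,0,0,0,0,-0.0192,0.3],[0,0,0,0,0,-0.0192,0.3],[0,0,0,0,0,-0.0192,0.3],[0,0,0,0,0,-0.0192,0.3],[0,0,0,0,0,-0.0192,0.3],[0,0,0,0,0,-0.0192,0.3],[0,0,0,0,0,-0.0192,0.3],[0,0,0,0,0,-0.0192,0.3]]'
python3 -m crank '[[0,0,0,0,0,-0.0192,0.3],[0,0,0,0,0,-0.0192,0.3],[0,0,0,0,0,-0.0192,0.3],[0,0,0,0,0,0,1],[0,0,0,0,0,0,1],[0,0,0,0,0,0,1],[0,0,0,0,0,0,1]]'
python3 st.py
```

```text
time_s: 27.37
position: [493.9, 26.3, 84.6]
tcp_rot: [-2.566, -1.812, 0.001]
wrist_force: [-0.1, 0.6, 0.0]
finger_gap: 61.3
gripper_force: 0.0
27.37 [ 20.18588097 -73.73359786  84.63092817] r 76.44680009267711 g 0.019572322831330036 ty [ 9.42267508e-01 -3.34860594e-01 -5.71623439e-04] toolF [ 0.52436349 -0.31387209 -0.04530369] M [-0.02911173 -0.02650198  0.02867095] q6 0.3441949380983124
time_s: 28.03
position: [493.9, 26.3, 84.7]
tcp_rot: [-1.432, -2.796, 0.0]
wrist_force: [0.5, -0.0, -0.0]
finger_gap: 61.6
gripper_force: 0.0
time_s: 28.62
position: [494.2, 26.4, 84.8]
tcp_rot: [-0.918, -3.004, -0.001]
wrist_force: [0.3, 1.4, -0.2]
finger_gap: 44.1
gripper_force: 20.0
28.62 [ 20.49006068 -73.57052682  84.78591406] r 76.37057681546548 g 0.023977738945889282 ty [5.59054294e-01 8.29130992e-01 3.07962610e-04] toolF [0.55034447 1.27385785 0.20027581] M [ 0.109261   -0.18060751 -0.00854812] q6 -0.9749473800931097
```

```bash
python3 -m crank '[[0,0,0.0003,0,0,0.0192,1],[0,0,0.0003,0,0,0.0192,1],[0,0,0.0003,0,0,0.0192,1],[0,0,0.0003,0,0,0.0192,1],[0,0,0.0003,0,0,0.0192,1],[0,0,0.0003,0,0,0.0192,1],[0,0,0.0003,0,0,0.0192,1]]' 30
python3 st.py
python3 -m crank '[[0,0,0.0003,0,0,0.0192,1],[0,0,0.0003,0,0,0.0192,1],[0,0,0.0003,0,0,0.0192,1],[0,0,0.0003,0,0,0.0192,1],[0,0,0.0003,0,0,0.0192,1],[0,0,0.0003,0,0,0.0192,1],[0,0,0,0,0,0,1]]'
python3 st.py
```

```text
time_s: 29.2
position: [495.1, 27.0, 82.9]
tcp_rot: [2.075, 2.358, 0.004]
wrist_force: [2.0, 3.2, -1.4]
finger_gap: 43.6
gripper_force: 30.0
29.2 [ 21.40302836 -73.03175959  82.93984266] r 76.10340026074378 g 0.0374341104737943 ty [0.99189863 0.12701275 0.0022057 ] toolF [2.96367143 2.38360229 1.37625962] M [ 0.49767507 -0.46800775  0.05185001] q6 -0.12495918792435264
time_s: 29.78
position: [496.0, 26.8, 81.5]
tcp_rot: [2.773, 1.474, 0.006]
wrist_force: [4.6, 2.9, -3.1]
finger_gap: 43.6
gripper_force: 30.0
29.78 [ 22.29557853 -73.24882693  81.46627708] r 76.56685619689178 g 0.047823628206226765 ty [ 0.82908183 -0.55912048  0.00275884] toolF [4.9833721  2.15700369 3.11434822] M [ 0.44520132 -0.75677726  0.05537753] q6 0.5958892493977767
```

```bash
python3 -m crank '[[0,0,0,0,0,0,0.3],[0,0,0,0,0,0,0.3],[0,0,0,0,0,0,0.3],[0,0,0,0,0,0,0.3],[0,0,0,0,0,-0.0192,0.3],[0,0,0,0,0,-0.0192,0.3],[0,0,0,0,0,-0.0192,0.3]]'
python3 -m crank '[[0,0,0,0,0,-0.0192,0.3],[0,0,0,0,0,-0.0192,0.3],[0,0,0,0,0,-0.0192,0.3],[0,0,0,0,0,-0.0192,0.3],[0,0,0,0,0,-0.0192,0.3],[0,0,0,0,0,-0.0192,0.3],[0,0,0,0,0,-0.0192,0.3],[0,0,0,0,0,-0.0192,0.3]]'
python3 -m crank '[[0,0,0,0,0,-0.0192,0.3],[0,0,0,0,0,-0.0192,0.3],[0,0,0,0,0,0,1],[0,0,0,0,0,0,1],[0,0,0,0,0,0,1],[0,0,0,0,0,0,1],[0,0,0,0,0,0,1],[0,0,0,0,0,0,1]]'
python3 -m crank '[[0,0,0,0,0,0,1],[0,0,0,0,0,0,1],[0,0,0,0,0,0,1],[0,0,0,0,0,0,1]]'
python3 st.py
```

```text
time_s: 30.37
position: [493.8, 26.1, 80.8]
tcp_rot: [-2.452, -1.963, 0.001]
wrist_force: [0.6, 0.2, -0.1]
finger_gap: 61.6
gripper_force: 0.0
time_s: 31.03
position: [493.8, 26.1, 80.7]
tcp_rot: [-1.261, -2.877, 0.001]
wrist_force: [0.4, 0.2, -0.1]
finger_gap: 61.3
gripper_force: 0.0
time_s: 31.7
position: [494.1, 26.2, 80.9]
tcp_rot: [-0.917, -3.005, 0.0]
wrist_force: [-0.0, -0.2, -0.2]
finger_gap: 23.9
gripper_force: 0.0
time_s: 32.03
position: [494.3, 26.4, 80.9]
tcp_rot: [0.916, 3.005, 0.0]
wrist_force: [-0.5, 0.4, 0.3]
finger_gap: 11.5
gripper_force: 30.0
32.03 [ 20.55616875 -73.62127035  80.92859341] r 76.43721294181137 g 0.024632785181837313 ty [5.57573542e-01 8.30127496e-01 2.92367437e-04] toolF [ 0.66658969  0.08688443 -0.3311169 ] M [ 0.1955963  -0.15243122 -0.02098169] q6 -0.9766629595410007
```

```bash
python3 -m crank '[[0,0,0.0003,0,0,0.0185,1],[0,0,0.0003,0,0,0.0185,1],[0,0,0.0003,0,0,0.0185,1],[0,0,0.0003,0,0,0.0185,1],[0,0,0,0,0,0,1]]'
python3 st.py
python3 -m crank '[[0,0,0.0003,0,0,0.0125,1],[0,0,0.0002,0,0,0.0125,1],[0,0,0,0,0,0,1]]'
python3 st.py
python3 -m crank '[[0,0,0.0002,0,0,0.0125,1],[0,0,0,0,0,0,1]]'
python3 st.py
```

```text
time_s: 32.45
position: [495.8, 25.5, 80.7]
tcp_rot: [1.582, 2.71, -0.0]
wrist_force: [3.1, -4.1, 2.7]
finger_gap: 18.2
gripper_force: 31.3
32.45 [ 22.0582562  -74.53706774  80.67353246] r 77.73249728358086 g 0.04007695715051751 ty [0.870691   0.49182668 0.00192123] toolF [-5.09209315  0.72869291 -2.68191263] M [-0.57474683 -0.42741234  0.60803403] q6 -0.5100893787997315
time_s: 32.7
position: [495.8, 25.4, 80.5]
tcp_rot: [1.782, 2.582, -0.0]
wrist_force: [1.5, -2.9, 5.4]
finger_gap: 19.7
gripper_force: 57.8
32.7 [ 22.06871981 -74.62043963  80.53101289] r 77.81541238537397 g 0.03990186220821346 ty [0.93493634 0.35480972 0.00202277] toolF [-3.22533152  0.37892512 -5.38002423] M [-0.4884421  -0.17602368  1.72437069] q6 -0.3581989171111523
time_s: 32.87
position: [495.8, 25.3, 80.5]
tcp_rot: [1.879, 2.513, -0.001]
wrist_force: [1.5, -2.1, 6.4]
finger_gap: 20.5
gripper_force: 77.7
32.87 [ 22.05839655 -74.65282115  80.48526561] r 77.84353900190892 g 0.0396567177559044 ty [0.95916786 0.28283004 0.00204455] toolF [-2.46328236  0.82897884 -6.40830691] M [-0.40669398 -0.08731298  2.46974044] q6 -0.28146315978509767
```

```bash
python3 -m crank '[[0,0,0,0,0,-0.019,1],[0,0,0,0,0,-0.019,1],[0,0,0,0,0,-0.019,1],[0,0,0,0,0,-0.019,1],[0,0,0,0,0,-0.018,1],[0,0,0,0,0,0,1]]' 30
python3 st.py
python3 -m crank '[[0,0,0,0,0,0,0.3],[0,0,0,0,0,0,0.3],[0,0,0,0,0,0,0.3],[0,0,0,0,0,0,0.3],[0,0,-0.035,0,0,0,0.3],[0,0,-0.035,0,0,0,0.3],[0,0,-0.035,0,0,0,0.3],[0,0,-0.035,0,0,0,0.3]]'
python3 -m crank '[[0,0,-0.035,0,0,0,0.3],[0,0,0,0,0,0,0.3]]'
cat > nut.py <<'E'
from h import *
s=bot.get_image('scene')
C=np.array([494.,26.]);yaw=.247
for n,z in(('gate_pin',91),('nut_grip',100),('spacer_mid',38.5)):
    for q in bot.landmark_of(s,n)[:1]:print(n,q, atz(s,q['centre'],z).round(1))
for lab in('wing_nut',):
  for q in bot.regions_of(s,lab)[:2]:
    m=q['region'];print(lab,q['score'],q['bbox'],m.sum())
    if m.sum()<400:
      r0,c0=np.argwhere(m).min(0)-2;r1,c1=np.argwhere(m).max(0)+3
      for row in m[r0:r1,c0:c1]:print(''.join('#' if v else '.' for v in row))
      k=6;M=cv2.resize(m[r0-10:r1+10,c0-10:c1+10].astype(np.uint8),None,fx=k,fy=k,interpolation=cv2.INTER_NEAREST)
      best=[]
      for zc in range(90,118,2):
        for ph in np.arange(0,180,7.5):
          for du in(-1,0,1):
            a=yaw+np.radians(ph);ex=np.array([np.cos(a),np.sin(a)]);ey=np.array([-ex[1],ex[0]])
            pts=[proj(s,[*(C+sx*ex+sy*ey),z]) for sx in(-22,22) for sy in(-5,5) for z in(zc-21,zc+13)]
            pts=((np.array(pts)-[c0-10,r0-10]+.5+[du,0])*k).astype(np.int32)
            S=np.zeros_like(M);cv2.fillConvexPoly(S,cv2.convexHull(pts),1)
            best.append((((S&M).sum()/(S|M).sum()),ph,zc,du))
      best.sort(reverse=True);print([tuple(float(round(x,2)) for x in b) for b in best[:6]])
      for ph in np.arange(0,180,15):print(ph,max(b[0] for b in best if b[1]==ph).round(2),end=' ')
      g=cv2.cvtColor(s['image'],cv2.COLOR_RGB2GRAY)[r0-2:r1+2,c0-4:c1+4];print();print('\n'.join(' '.join('%3d'%v for v in r) for r in g))
E
python3 nut.py
```

```text
time_s: 33.37
position: [495.1, 26.0, 80.3]
tcp_rot: [1.067, 2.953, 0.0]
wrist_force: [-0.9, -2.3, 6.3]
finger_gap: 11.8
gripper_force: 31.6
33.37 [ 21.37480858 -74.04567445  80.31993067] r 77.06908814080535 g 0.03338279531782429 ty [6.39123010e-01 7.69104154e-01 7.60230458e-04] toolF [-0.77553887 -2.3366421  -6.29178399] M [-0.28702531  0.00511939  0.00757535] q6 -0.8748224832868758
time_s: 34.03
position: [493.1, 26.3, 219.6]
tcp_rot: [-1.077, -2.949, 0.001]
wrist_force: [0.4, 0.6, 0.1]
finger_gap: 61.1
gripper_force: 0.0
time_s: 34.2
position: [498.1, 26.4, 261.9]
tcp_rot: [1.074, 2.94, 0.007]
wrist_force: [1.7, -0.4, -0.0]
finger_gap: 62.0
gripper_force: 0.0
gate_pin {'centre': [204.5, 351.2], 'score': 0.81} [504.8 -29.8  91. ]
nut_grip {'centre': [222.7, 331.4], 'score': 0.47} [391.2 -26.8 100. ]
spacer_mid {'centre': [217.5, 334.4], 'score': 0.63} [493.5  15.2  38.5]
wing_nut 0.45 [325.1, 194.7, 14.2, 12.3] 160
...................
...................
.............###...
............#####..
...........######..
....#....########..
...##############..
..###############..
..#######
[... 2251 characters left out ...]
 132 128 139 163 180 187 186 181 173 167 163 161 161
243 243 242 241 237 226 195 155 129 116 115 127 139 138 130 134 162 202 226 229 227 221 210 198 190 186 184
248 248 247 245 244 241 230 195 152 132 133 148 160 157 157 175 206 230 237 238 237 234 232 229 228 227 225
232 235 237 240 244 248 245 227 185 164 179 205 218 221 227 233 237 239 238 237 237 237 236 236 236 236 235
190 200 207 211 218 228 231 221 200 193 215 238 245 247 247 247 245 243 243 243 243 241 239 237 237 236 236
168 170 164 152 147 154 167 177 180 184 201 222 232 236 238 239 240 243 247 248 248 245 243 242 242 241 241
160 153 134 103  81  83  93 105 115 123 139 160 177 188 196 199 205 219 229 234 237 238 239 241 244 245 246
```

```bash
python3 -m crank '[[0,0,0,0,0,0.0188,0.3],[0,0,0,0,0,0.0188,0.3],[0,0,0,0,0,0.0188,0.3],[0,0,0,0,0,0.0188,0.3],[0,0,0,0,0,0.0188,0.3],[0,0,0,0,0,0.0188,0.3],[0,0,0,0,0,0.0188,0.3],[0,0,0,0,0,0.0188,0.3]]'
python3 -m crank '[[0,0,0,0,0,0.0188,0.3],[0,0,0,0,0,0.0188,0.3],[0,0,0,0,0,0.0188,0.3],[0,0,0,0,0,0.0188,0.3],[0,0,0,0,0,0,0.3],[0,0,0,0,0,0,0.3]]'
python3 - <<'E'
from h import *
plan([494.3,26.4,86],(.829,-.559))
E
```

```text
time_s: 35.12
position: [492.7, 26.3, 251.3]
tcp_rot: [-2.307, -2.127, 0.006]
wrist_force: [-0.2, -0.4, -0.1]
finger_gap: 61.3
gripper_force: 0.0
time_s: 35.62
position: [493.1, 26.3, 252.0]
tcp_rot: [-2.735, -1.541, 0.005]
wrist_force: [0.4, -0.1, 0.3]
finger_gap: 61.8
gripper_force: 0.0
t 35.62 P [493.1  26.3 252. ] gap 61.8 shift [0.0011 0.0015 0.166 ] rows>= 5.0
 turn/2pi [-0.0005  0.0003  0.0078] rows 1.0 q6 0.55
 turn/2pi [-0.0005 -0.0007 -0.4922] rows 26.0 q6 0.55
```

```bash
python3 -m crank '[[0.0005,0.001,0.035,0,0,0.0078,0.3],[0,0,0.035,0,0,0,0.3],[0,0,0.035,0,0,0,0.3],[0,0,0.03,0,0,0,0.3],[0,0,0.02,0,0,0,0.3],[0,0,0.01,0,0,0,0.3],[0,0,0,0,0,0,0.3],[0,0,0,0,0,0,1]]' 30
python3 -m crank '[[0,0,0,0,0,0,1],[0,0,0,0,0,0,1],[0,0,0,0,0,0,1],[0,0,0,0,0,0,1],[0,0,0,0,0,0,1]]'
python3 st.py
python3 -m crank '[[0,0,0,0,0,0.01,1],[0,0,0,0,0,0.006,1],[0,0,0,0,0,0,1]]'
python3 st.py
```

```text
time_s: 36.28
position: [495.1, 26.2, 88.8]
tcp_rot: [-2.775, -1.472, 0.001]
wrist_force: [0.4, -0.2, 0.8]
finger_gap: 57.0
gripper_force: 0.0
time_s: 36.7
position: [496.3, 26.6, 90.7]
tcp_rot: [2.776, 1.47, 0.004]
wrist_force: [-2.2, 3.7, 6.7]
finger_gap: 43.6
gripper_force: 30.0
36.7 [ 22.58382285 -73.42742812  90.73185135] r 76.82197768136226 g 0.05073616059213992 ty [ 0.82714048 -0.56199283  0.0016412 ] toolF [ 1.82128602 -3.90266304 -6.71109958] M [0.32984453 0.32803377 0.00056677] q6 0.5992396069320173
time_s: 36.95
position: [496.0, 26.1, 90.6]
tcp_rot: [2.844, 1.33, 0.002]
wrist_force: [-3.1, 1.9, 6.2]
finger_gap: 43.9
gripper_force: 30.0
36.95 [ 22.25966376 -73.85440748  90.59707595] r 77.13602358549261 g 0.045092112468104295 ty [ 0.76750708 -0.64103785  0.00183046] toolF [-0.53473156 -3.58846859 -6.21154385] M [0.19785789 0.41233117 0.88307227] q6 0.699514223428629
```

```bash
python3 -m crank '[[0,0,0,0,0,0,0.3],[0,0,0,0,0,0,0.3],[0,0,0,0,0,0,0.3],[0,0,0,0,0,0,0.3],[0,0,-0.03,0,0,0,0.3],[0,0,-0.035,0,0,0,0.3],[0,0,-0.035,0,0,0,0.3],[0,0,-0.035,0,0,0,0.3]]'
python3 -m crank '[[0,0,-0.03,0,0,0,0.3],[0,0,0,0,0,0,0.3]]'
python3 nut.py | head -5; python3 nut.py | grep '('
```

```text
time_s: 37.62
position: [494.8, 26.0, 225.0]
tcp_rot: [-2.847, -1.328, 0.001]
wrist_force: [0.9, -0.8, -0.2]
finger_gap: 61.4
gripper_force: 0.0
time_s: 37.78
position: [499.4, 26.1, 261.7]
tcp_rot: [2.842, 1.326, 0.018]
wrist_force: [1.6, -0.4, 1.0]
finger_gap: 61.5
gripper_force: 0.0
gate_pin {'centre': [203.7, 351.1], 'score': 0.78} [508.3 -27.9  91. ]
nut_grip {'centre': [200.0, 333.0], 'score': 0.46} [488.2  18.5 100. ]
spacer_mid {'centre': [218.7, 331.7], 'score': 0.61} [484.4  19.2  38.5]
wing_nut 0.54 [326.3, 215.7, 14.2, 6.7] 56
................
[(0.84, 142.5, 96.0, 1.0), (0.84, 142.5, 98.0, 1.0), (0.83, 135.0, 98.0, 1.0), (0.83, 135.0, 96.0, 1.0), (0.83, 135.0, 96.0, 0.0), (0.82, 127.5, 96.0, 1.0)]
```

```bash
python3 -c "
from rig import bot
print(bot.sign_off())"
```

```text
the job is handed in; nothing more can be done
None
```

I handed the job in at about 38 s of the 72 s. The filter and spacer are seated in the barrel and the clamp arm is against its stop. The wing nut is tightened to a firm stop, which I take to be fully home: it held against 0.9 and 2.5 N m, but I couldn't read its angle or the pad force directly. The arm never moved near the bottle, beaker or vial, but I didn't re-measure them at the end.

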